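# Index the red board under the microscope and lock the dial

### The job

Bring the red board under the microscope by working the ratchet index lever: each full stroke to its stop moves the dial on one place, then the lever springs back. With the red board there and the lever back at rest, lock the dial: drop the draw latch's wire bail over the keeper in front of it and press the latch handle down flat, past centre. Turn the dial with the lever only, keep off the dial, its boards and the microscope, and leave the other things on the bench where they are.

Things in the scene. Friction and masses are not known exactly. Their poses are not given: they have to be found in the camera images.
- indexer: the lever-operated index table: grey base plate about 290 x 290 x 12 mm screwed to the bench, with a short arm carrying the draw latch and a foot carrying the microscope pillar. Origin on the dial's axis at bench height, z up. In its own x, y frame (angles from its +x, counter-clockwise seen from above) the index lever stands at 162 degrees at rest, the latch at 105 degrees, the microscope at 270 degrees
- dial_axis (a point): point on the dial's vertical axis, at the dial's upper face, 44 mm above the bench
- turntable: the aluminium dial, 223 mm diameter, upper face 44 mm above the bench, with 12 nests 30 degrees apart holding small boards (38 x 25 mm, top 47.5 mm above the bench; one red, nine green, two nests empty), 12 saw teeth on its rim (out to 122 mm radius, 35 to 47 mm high) and, half-way between the nests, 12 upright steel keepers. Origin on the axis at bench height; it turns with dial. Not to be touched by the robot
- dial (a joint): turn of the dial in rad, growing counter-clockwise seen from above. 0 = red board under the microscope; it starts 1.1 to 2.5 rad short (negative) and may start between two clicks. A sprung holding pawl stops it turning back (it can turn forward only). One full lever stroke carries it on to the next click, one tooth = 0.524 rad (30 degrees); from a start between clicks the first stroke moves it less. After a full stroke it stands 0.02 to 0.06 rad past the click and stays there
- red_board (a point): centre of the red board's upper face, 71 mm from the dial's axis, 47.5 mm above the bench
- index_lever (a joint): turn of the index lever about the dial's axis in rad: 0 at rest, growing counter-clockwise seen from above to a hard stop at 0.614. A spring brings it back to 0 when let go (1.5 N at rest, 2.5 N at the stop, at the grip); a full stroke takes 3 to 6 N at the grip. A brass pawl on it drives the dial on the way out only, after 0.03 to 0.09 rad of free play, and clicks over the teeth on the way back
- lever_grip (a point): the lever's upright round black handle with a red band, 22 mm diameter, from 32 to 86 mm above the bench, standing 186 mm from the dial's axis at the end of a flat steel bar (top 26 mm above the bench); this point is on its centre line, 66 mm above the bench. It travels on an arc about the dial's axis. The nearest part inboard of it is the brass pawl, 137 mm from the axis and up to 46 mm above the bench
- latch_pivot (a point): draw latch, middle of the handle's hinge pin, 56 mm above the bench and 146 mm from the dial's axis. Its x axis is level and points to the dial's axis, z up; below, X and Z are measured from this point in that frame. The latch body is 30 mm wide, its top 42 mm above the bench, from X = +12 to X = -92 mm
- latch_handle (a joint): angle of the latch handle in rad: 0 = pressed down flat, lying along -X (away from the dial); pi/2 = straight up; the stop is at 2.0 (leaning over the dial). Stays where it is left (friction about 0.06 N m); starts at 1.2 to 1.35. Closing with the bail hooked takes 1 to 3 N at the handle's end, and the handle snaps over centre at about 0.2
- handle_end (a point): the free end of the latch handle, a red-sleeved steel strip 26 mm wide, about 5 mm thick and reaching 100 mm from the hinge; this point is 92 mm from the hinge along the handle, on the face that looks up when it is flat (then about 66 mm above the bench) and to the dial when it stands up
- bail (a joint): angle of the wire bail on the handle in rad. The bail's slope above level, pointing to the dial, is this angle minus latch_handle. Starts at 2.2 to 2.35, so that the bail stands 0.85 to 1.15 rad above level, between the handle and the dial, held by light friction; once tipped below about 0.7 rad above level it drops by its own weight towards the dial
- bail_bar (a point): middle of the bail's cross bar: round steel, 9 mm diameter, 37 mm between the two side wires' centre lines, level and square to the latch's X. The bail is a loop 74 mm long hinged on the handle 26 mm from the hinge pin; with the handle up its hinge is about 25 mm above the pin. With the handle up and the bail down, the bar lies about 52 mm above the bench at X = 54 to 62 mm, behind the keeper; with the handle flat it is drawn to X = 51 mm, tight against the keeper
- keeper (a point): where the bar bears on the keeper that stands in front of the latch when dial is 0: 95 mm from the dial's axis, 52.5 mm above the bench, at X = 51 mm then. The keeper is an upright steel lug just outboard of this point, 12 mm wide, 8 mm thick, its top 67 mm above the bench and leaning to the dial's axis to hold the bar. It turns with the dial
- microscope: white stereo microscope over the dial's station at 270 degrees of the indexer frame: lens and ring lamp (80 mm diameter) 172 mm above the bench over a point 76 mm from the dial's axis, body up to 290 mm, eyepieces reaching to 375 mm high and away from the dial, steel pillar 28 mm diameter at (105, -180) mm of the indexer frame, 357 mm high. Fixed; origin as indexer. Not to be touched
- solder_spool: bystander: white plastic solder spool standing on end, 62 mm diameter, 46 mm high, about 0.35 kg; origin at the centre of its underside
- flux_bottle: bystander: white flux bottle with a blue cap, 54 mm diameter, 145 mm high, about 0.22 kg, easily knocked over; origin at the centre of its underside
- swab_cup: bystander: blue plastic cup, 68 mm diameter, 75 mm high, 0.16 kg; origin at the centre of its underside
- side_cutters: bystander: side cutters with red handles, 150 mm long, 58 mm wide, 12 mm high, lying flat; origin on the bench near the middle, x axis towards the jaws
- phone: bystander: black phone lying flat, 150 x 72 x 8 mm; origin at the centre of its underside, x axis along its length
- parts_tray: bystander: black two-part tray with a few connectors, 150 x 100 x 28 mm; origin at the centre of its underside, x axis along its length
- spare_board: bystander: loose green circuit board 100 x 70 mm, 12 mm high with its parts; origin at the centre of its underside, x axis along its length

How it is judged (in metres and radians):
On the way, in this order (a step that is already met when the one before it is completed fails the run):
1. the red board has been brought under the microscope (dial within -0.03 and 0.085 rad of home) (value of joint dial between -0.03 and 0.085 rad), for 0.3 s.
2. the bail's bar is down behind the keeper, with the dial still at home (all of step 1 and x of bail_bar in the frame of latch_pivot above 0.047 m and height (world z) of bail_bar below 0.059 m and distance between bail_bar and keeper below 0.03 m), for 0.2 s.
At the end, for the whole second after the job is handed in: The red board is under the microscope (dial between -0.03 and 0.085 rad of home), the index lever is back at rest (below 0.06 rad), the bail's bar bears on the keeper (within 12 mm of its bearing point) and the latch handle lies flat (below 0.1 rad), all at rest (all of step 1 and value of joint index_lever below 0.06 rad and value of joint latch_handle below 0.1 rad and distance between bail_bar and keeper below 0.012 m and velocity of joint each of dial, latch_handle below 0.05 rad/s); the robot touches nothing.
It fails at once if the robot pushes on the dial or its boards (over 2 N) (contact force between any of the fingers, the arm and turntable above 2 N).
It fails at once if the robot pushes on the microscope (over 3 N) (contact force between any of the fingers, the arm and microscope above 3 N).
It fails at once if a bystander is moved by more than 25 mm (distance of any of solder_spool, flux_bottle, swab_cup, side_cutters, phone, parts_tray, spare_board from where it was at the start of the episode above 0.025 m).
It also fails if it takes over 72 s, if anything falls off the work surface, if the arm or the gripper's body presses on something with over 40 N, if the wrist force passes 120 N, or if a joint passes its speed limit or range.

### The arm

A 6-joint arm with a two-finger parallel gripper is mounted at the origin on the work surface. World frame = base frame: x ahead of the robot, y to its left, z up, the work surface at z = 0. Lengths are in mm, angles in rad, forces in N, time in s.
With the tool pointing down it reaches from about 275 to 825 mm from the base axis. Payload 4.9 kg.
Tool frame: the origin (TCP) lies midway between the tips of the shut fingers; the grasp point (between the pads) lies 19 mm behind it (bot.tcp_to_grasp is the x of the grasp point in the tool frame, in mm); x points along the fingers, y is the direction in which the jaws open and shut, and the axes are right-handed (so a half turn about x gives the same grasp; the last joint's range is limited). The gripper opens to 85 mm and grips with 20 to 120 N. Pads are 22 mm wide; open, the fingers measure 114 mm over their backs; the gripper's body (76 mm by 85 mm) begins 54 mm behind the grasp point. The pads swing forward as they close: fully open they stand 13 mm farther back than shut.
Start: joints at [1.137, 0.326, -0.193, 1.052, 0, 1.437], TCP at [162.425, 525.487, 231.281] pointing down, gripper open.
Joint ranges: [-2.65, 2.65], [-0.97, 1.79], [-1.3, 1.35], [-1.93, 2.1], [-1.47, 1.37], [-3.14, 3.14]. Speed limits (rad/s): [2.57, 2.57, 3.14, 3.14, 3.14, 3.14].

### API

Orientations are given as a rotation vector (axis times angle).
In Python, from station import bot gives the robot as it stands.
- The arm moves only by the tool jog_arm, never from a script. Its argument "steps" is a list of rows, each a list of 3 entries, a list of its own where there are three numbers: the shift along the world's x, y, z in cm, then the turn, a rotation vector about the world's x, y, z in degrees, then the opening, from 0 (shut) to 1 (fully open). In form: [[[dx, dy, dz], [rx, ry, rz], jaw], ...]. A call has 1 to 12 rows; each row is the pose to reach, as a shift and turn from the pose commanded when the call began; what a row does not reach only later rows make up. A row lasts 1/8 s, in which the tool goes at most 62.5 mm and 10.7 degrees, less where a joint would pass 70% of its speed; a pose out of reach is approached as far as the arm can. A call with a gripper value outside its range is refused whole. The fingers move at their own pace and stop on an object; "force" is the grip in N (left out, the last holds). Time passes only in rows, so rows that repeat a pose let the fingers close. It gives the time, the measured TCP pose, the force and the opening at its end, in the units of the state.
- bot.get_state(): the state, without advancing time (a new reading comes with each control period).
- bot.read_camera(name): name is "scene" or "top" or "wrist"; returns the picture (420x560x3 uint8, red, green, blue); there is no depth.
- bot.get_calibration(name): a dict with "fx", "fy", "cx", "cy" (pixels), "R" (3x3) and "t" (3): a world point X has camera coordinates R X + t. Camera axes: x right, y down, z forward; pixel columns grow to the right and rows downward; lengths in mm; the calibration is good to about 2 mm. A picture is of the moment at which its call begins: read the wrist's pose just before it. get_calibration takes no time and is no camera call; for the wrist camera it gives the pose at the moment of the call.
- bot.sign_off(): hands the job in, once; it reports no verdict.
Trained networks look in the newest picture that a camera, given by its name, has taken for a name from the list of things; names that differ only in an ending like _2 or _b are one class to them, and where a whole thing is asked for, a point or a joint stands for the part that bears it (a point fixed in the world has none). Each returns a list of dicts, best first, with "score" (0 to 1); they miss things now and then, are a little off and sometimes report something else, mostly with a low value. They report only what shows in the picture. A call takes as long as a camera call.
- bot.outline_of(camera, name): "pixels" (420x560 bool, what is visible of it) and "point" ([column, row] in pixels, amid what is visible of it).
The state is a dict: "time_s": time; "q": joint angles; "joint_vel": joint speeds; "tau": joint torques, N m; "ee_pos": TCP position; "eef_rot": TCP orientation; "wrist_force": force on the tool from outside, world axes, zero at the start; "moment": the same for the moment, N m; "finger_gap": opening from 0.0 (shut) to 1.0 (fully open).
Only numpy, scipy, OpenCV 4.12 (cv2) and the standard library are available. Lean on these libraries where they do the work, as an engineer would, in place of code of your own. Each camera call takes 0.05 s, during which the arm holds its last target. There are 200 camera calls.

## Working session

There is one attempt and no reset: what is moved stays moved. The work goes in short steps, Python scripts to look and compute and a tool call to move; the robot and the scene stay as the last step left them, time stands still between calls to the robot, and variables do not carry over. Pictures are saved under pics/ and viewed, about 8 in all and at most 12, crops included, and the job is handed in when it is done.

Besides the shell and the picture viewer there is one more tool, called after "Request:" as name([rows], argument=value, ...), one row to a line, values as JSON. jog_arm: Moves the arm, as the interface text tells. Its arguments: {"type":"object","properties":{"steps":{"type":"array","items":{"type":"array"}},"force":{"type":"number"}},"required":["steps"]}

```bash
ls; mkdir -p pics; python3 - <<'E'
from station import bot
import cv2,numpy as np
s=bot.get_state();print(s)
for c in("scene","top"):
    im=bot.read_camera(c);cv2.imwrite(f"pics/{c}0.png",im[:,:,::-1])
    k=bot.get_calibration(c);print(c,{a:np.round(b,3).tolist() for a,b in k.items()})
    for n in("red_board","lever_grip","handle_end","bail_bar","turntable","latch_pivot","keeper","microscope","flux_bottle","swab_cup","solder_spool"):
        for r in bot.outline_of(c,n)[:2]: print(c,n,round(r["score"],2),np.round(r["point"],1),r["pixels"].sum())
E
```

```text
pics
{'time_s': 0.0, 'q': array([ 1.13678386e+00,  3.26925979e-01, -1.93605465e-01,  1.05197028e+00,
       -2.36673883e-05,  1.43658138e+00]), 'joint_vel': array([ 1.80888329e-04,  1.71296616e-05,  1.95217556e-04, -4.44168040e-04,
       -4.84703376e-04, -9.16840380e-04]), 'tau': array([ 1.56871984e-04, -4.43400192e+01,  2.62441796e+01,  1.54981337e-02,
       -2.90960415e-04,  2.64466875e-07]), 'ee_pos': array([162.18709686, 524.93502543, 230.50337455]), 'eef_rot': array([ 0.2340207 ,  1.5584141 , -0.23661066]), 'wrist_force': array([ 0.14150329, -0.54467433, -0.39946162]), 'moment': array([-0.00811487, -0.0330278 ,  0.0142286 ]), 'finger_gap': 1.0005575740826653}
scene {'fx': 416.028, 'fy': 416.028, 'cx': 283.265, 'cy': 207.107, 'R': [[-0.305, 0.952, 0.019], [0.649, 0.223, -0.728], [-0.697, -0.209, -0.686]], 't': [149.358, -271.91, 1753.27]}
scene red_board 0.72 [311.7 271.3] 628
scene red_board 0.64 [249.8 244.1] 3645
scene lever_grip 0.58 [281.8 215.8] 159
scene lever_grip 0.17 [286.9 224.9] 87
scene turntable 0.79 [248.8 241.5] 3661
scene latch_pivot 0.68 [253.9 250.9] 8357
sce
[... 275 characters left out ...]
.86, 'cy': 207.784, 'R': [[-0.007, -1.0, -0.017], [-0.995, 0.009, -0.098], [0.098, 0.016, -0.995]], 't': [30.171, 535.042, 1369.117]}
top red_board 0.85 [305.7 172.4] 4577
top lever_grip 0.77 [291.4 216. ] 238
top lever_grip 0.61 [440.4 166.8] 857
top handle_end 0.58 [262.4 173.6] 292
top bail_bar 0.69 [272.5 172.8] 103
top turntable 0.57 [305.6 171.1] 4553
top latch_pivot 0.67 [292.4 215.3] 270
top latch_pivot 0.56 [298.7 177.5] 9969
top keeper 0.71 [306.1 171.8] 4518
top keeper 0.45 [297.9 179.7] 9727
top microscope 0.74 [301.  176.9] 9749
top microscope 0.67 [367.9 142. ] 3101
top flux_bottle 0.55 [238.7 220.4] 345
top swab_cup 0.67 [235.6 144.3] 552
top solder_spool 0.2 [234.9 142.6] 515
```

```bash
python3 - <<'E'
import cv2
a=cv2.imread("pics/top0.png")[90:270,190:430];cv2.imwrite("pics/t1.png",cv2.resize(a,(800,600),interpolation=cv2.INTER_CUBIC))
a=cv2.imread("pics/scene0.png")[130:325,145:405];cv2.imwrite("pics/s1.png",cv2.resize(a,(800,600),interpolation=cv2.INTER_CUBIC))
E
```

```text
(no output)
```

View pics/t1.png

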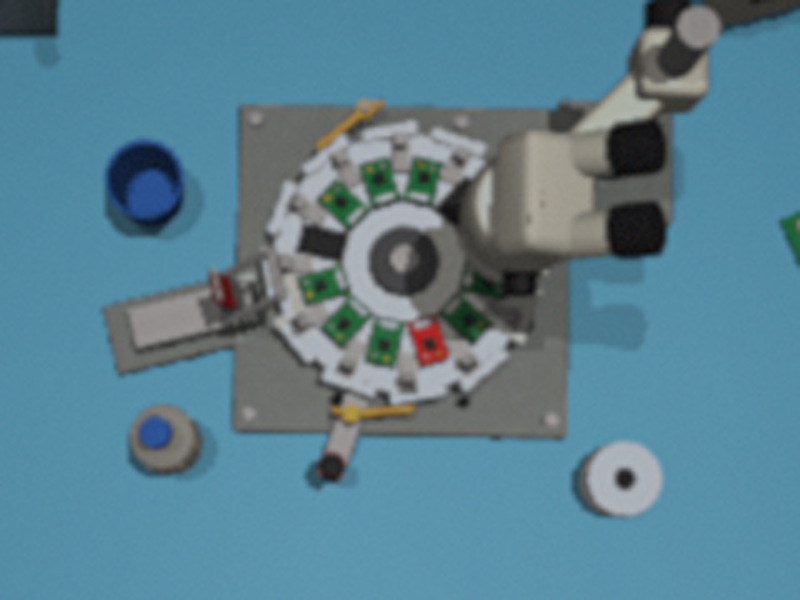

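View pics/s1.png

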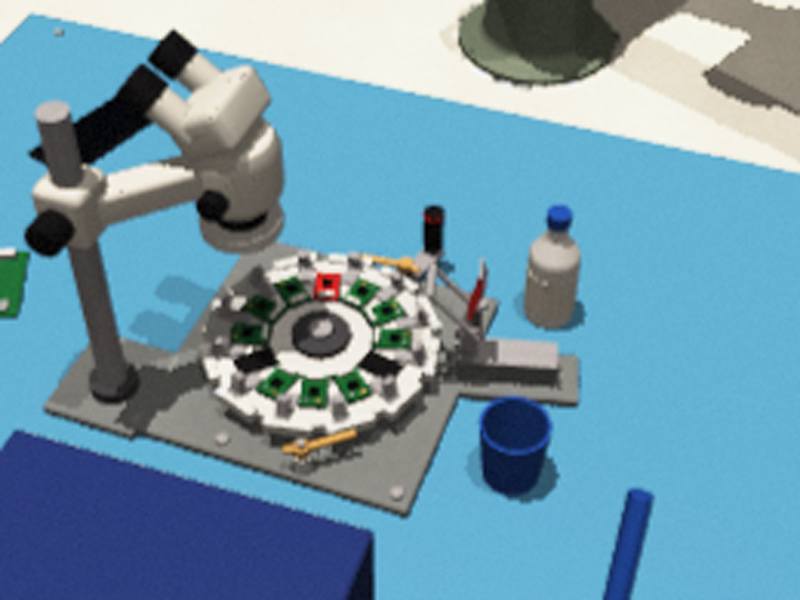

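```bash
cat >h.py <<'E'
import numpy as np,cv2
from scipy.optimize import least_squares
from station import bot
C={c:bot.get_calibration(c) for c in("top","scene")}
def proj(c,X,k=None):
    k=k or C[c];p=np.atleast_2d(X)@np.array(k["R"]).T+k["t"]
    return np.c_[k["fx"]*p[:,0]/p[:,2]+k["cx"],k["fy"]*p[:,1]/p[:,2]+k["cy"]]
def onplane(c,uv,z,k=None):
    k=k or C[c];R=np.array(k["R"]);o=-R.T@k["t"]
    d=R.T@[(uv[0]-k["cx"])/k["fx"],(uv[1]-k["cy"])/k["fy"],1];return o+d*(z-o[2])/d[2]
def pol(r,a,z):a=np.radians(a);return [r*np.cos(a),r*np.sin(a),z]
def world(P,X):
    c,s=np.cos(P[2]),np.sin(P[2]);X=np.atleast_2d(np.array(X,float))
    return np.c_[P[0]+c*X[:,0]-s*X[:,1],P[1]+s*X[:,0]+c*X[:,1],X[:,2]]
E
python3 - <<'E'
from h import *
T=lambda u,v:(190+u*.3,90+v*.3)
S=lambda u,v:(145+u*.325,130+v*.325)
obs=[("top",[145,145,12],T(238,105)),("top",[-145,145,12],T(233,431)),("top",[-145,-145,12],T(566,438)),
("top",pol(186,162,86),T(332,466)),("top",pol(238,105,42),T(131,330)),
("scene",[145,145,12],S(405,514)),("scene",[-145,145,12],S(497,298)),("scene",pol(186,162,86),S(433,211)),
("scene",[105,-180,357],S(54,110)),("top",[105,-180,357],T(698,27))]
f=lambda P:np.concatenate([(proj(c,world(P,X))[0]-uv) for c,X,uv in obs])
r=least_squares(f,[520,-30,0],x_scale=[10,10,.01],loss="soft_l1")
print(r.x);print(np.round(f(r.x).reshape(-1,2),1))
P=r.x;np.save("P.npy",P)
for c,uv in(("top",T(430,343)),("scene",S(328,286))):
    w=onplane(c,uv,47.5)-[P[0],P[1],0];a=np.degrees(np.arctan2(w[1],w[0])-P[2])%360
    print(c,"red r",np.hypot(*w[:2]),"ang",a,"dial rad",np.radians(a-270))
for n,X in dict(grip=pol(186,162,66),stop=pol(186,162+35.2,66),pivot=pol(146,105,56),hand=pol(146,105,148)).items():print(n,world(P,X)[0].round(1))
for n,uv,z in(("spool",T(625,478),46),("flux",T(154,432),145),("cup",T(145,180),75)):print(n,onplane("top",uv,z).round())
E
```

```text
[ 6.44347302e+02 -6.27252270e+01 -2.73811336e-02]
[[ 0.1 -0.6]
 [-0.8  0.2]
 [ 0.4  0. ]
 [-0.2 -0. ]
 [-0.  -0.2]
 [ 0.3 -0.9]
 [ 0.4 -0. ]
 [-0.2 -0.7]
 [-1.   0.1]
 [-0.  -0.1]]
top red r 73.45397736735853 ang 199.08021192939708 dial rad -1.2377838066486178
scene red r 68.53999107616508 ang 195.6654503323222 dial rad -1.2973826396882344
grip [ 4.691e+02 -4.000e-01  6.600e+01]
stop [ 465.2 -112.8   66. ]
pivot [610.4  79.3  56. ]
hand [610.4  79.3 148. ]
spool [ 459. -246.   46.]
flux [494. 138. 145.]
cup [711. 153.  75.]
```

```bash
python3 - <<'E'
from h import *
from scipy.spatial.transform import Rotation as R
s=bot.get_state();print(R.from_rotvec(s["eef_rot"]).as_matrix().round(3),s["ee_pos"])
P=np.load("P.npy")
for d in(-4,0,5,10,15,20,25,30,35.2,40):print(d,world(P,pol(186,162+d,66))[0].round(1))
print(bot.tcp_to_grasp)
E
```

```text
[[-0.     0.295  0.955]
 [ 0.     0.955 -0.295]
 [-1.     0.    -0.   ]] [162.42409642 525.49671796 231.29533275]
-4 [473.9  11.6  66. ]
0 [ 4.691e+02 -4.000e-01  6.600e+01]
5 [464.3 -15.9  66. ]
10 [460.9 -31.8  66. ]
15 [458.9 -47.9  66. ]
20 [458.4 -64.1  66. ]
25 [459.2 -80.3  66. ]
30 [461.4 -96.4  66. ]
35.2 [ 465.2 -112.8   66. ]
40 [ 470.  -127.7   66. ]
-18.700000000000003
```

Request:
jog_arm([
  [[5,-9,0],[0,0,5],0.5],
  [[10,-18,0],[0,0,10],0.5],
  [[15,-27,0],[0,0,17],0.5],
  [[20,-35,0],[0,0,17],0.5],
  [[25,-43,0],[0,0,17],0.5],
  [[30.7,-52.6,0],[0,0,17],0.5],
  [[30.7,-52.6,0],[0,0,17],0.5],
  [[30.7,-52.6,0],[0,0,17],0.5],
  [[30.7,-52.6,-5],[0,0,17],0.5],
  [[30.7,-52.6,-10],[0,0,17],0.5],
  [[30.7,-52.6,-12],[0,0,17],0.5],
  [[30.7,-52.6,-12],[0,0,17],0.5],
])

```text
time_s: 2.7
ee_pos: [467.2, -1.1, 108.7]
eef_rot: [0.005, 1.577, -0.003]
wrist_force: [-0.1, 0.2, -0.3]
finger_gap: 0.501
```

```bash
python3 - <<'E'
from h import *
print(bot.get_state()["ee_pos"])
for c in("wrist","top"):
    im=bot.read_camera(c);cv2.imwrite(f"pics/{c}2.png",im[:,:,::-1])
k=bot.get_calibration("wrist");P=np.load("P.npy")
print(proj("w",world(P,[pol(186,162,86),pol(186,162,32)]),k))
E
```

```text
[467.19879285  -1.06655549 108.74011786]
[[269.60995434 243.8354115 ]
 [269.9979905  212.28759962]]
```

View pics/wrist2.png

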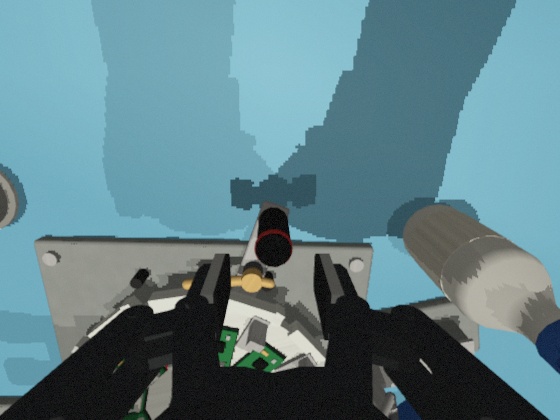

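Request:
jog_arm([
  [[0,0,-3.5],[0,0,0],0.5],
  [[0,0,-6.5],[0,0,0],0.5],
  [[0,0,-6.5],[0,0,0],0.5],
  [[-0.4,-1.4,-6.5],[0,0,0],0.5],
  [[-0.8,-2.8,-6.5],[0,0,0],0.5],
  [[-1.0,-4.2,-6.5],[0,0,0],0.5],
  [[-1.1,-5.6,-6.5],[0,0,0],0.5],
  [[-1.1,-7.0,-6.5],[0,0,0],0.5],
  [[-1.1,-8.4,-6.5],[0,0,0],0.5],
  [[-0.9,-9.8,-6.5],[0,0,0],0.5],
  [[-0.6,-11.2,-6.5],[0,0,0],0.5],
  [[-0.6,-11.6,-6.5],[0,0,0],0.5],
])

```text
time_s: 4.3
ee_pos: [463.6, -117.3, 46.0]
eef_rot: [0.004, 1.571, -0.003]
wrist_force: [0.4, 4.6, -2.4]
finger_gap: 0.5
```

Request:
jog_arm([
  [[0.1,-0.4,0],[0,0,0],0.5],
  [[0.1,-0.4,0],[0,0,0],0.5],
])

```text
time_s: 4.55
ee_pos: [464.3, -120.7, 46.1]
eef_rot: [0.002, 1.571, -0.003]
wrist_force: [-0.7, 2.9, -1.4]
finger_gap: 0.497
```

Request:
jog_arm([
  [[0.1,-0.4,0],[0,0,0],0.5],
  [[0.1,-0.4,0],[0,0,0],0.5],
])

```text
time_s: 4.8
ee_pos: [465.0, -123.6, 46.1]
eef_rot: [0.003, 1.572, -0.0]
wrist_force: [-2.1, 6.0, -2.0]
finger_gap: 0.502
```

Request:
jog_arm([
  [[0.1,-0.2,0],[0,0,0],0.5],
  [[0.1,-0.2,0],[0,0,0],0.5],
  [[0.1,-0.2,0],[0,0,0],0.5],
])

```text
time_s: 5.18
ee_pos: [465.1, -124.0, 46.0]
eef_rot: [0.005, 1.573, 0.003]
wrist_force: [-3.2, 9.8, 2.1]
finger_gap: 0.504
```

Request:
jog_arm([
  [[0.1,-0.2,0],[0,0,0],0.5],
  [[0.1,-0.2,0],[0,0,0],0.5],
  [[0.1,-0.2,0],[0,0,0],0.5],
])

```text
time_s: 5.55
ee_pos: [465.2, -124.5, 45.9]
eef_rot: [0.007, 1.574, 0.006]
wrist_force: [-5.2, 14.0, 4.7]
finger_gap: 0.499
```

Request:
jog_arm([
  [[-0.3,1.4,0],[0,0,0],0.5],
  [[-0.7,3.0,0],[0,0,0],0.5],
  [[-0.9,4.6,0],[0,0,0],0.5],
  [[-0.9,6.4,0],[0,0,0],0.5],
  [[-0.8,8.2,0],[0,0,0],0.5],
  [[-0.6,10,0],[0,0,0],0.5],
  [[-0.2,11.5,0],[0,0,0],0.5],
  [[0.2,12.8,0],[0,0,0],0.5],
  [[0.2,12.8,0],[0,0,0],0.5],
  [[0.2,12.8,0],[0,0,0],0.5],
  [[0.2,12.8,0],[0,0,0],0.5],
])

```text
time_s: 6.92
ee_pos: [469.3, -1.0, 46.2]
eef_rot: [0.003, 1.571, -0.003]
wrist_force: [0.3, 0.1, -0.1]
finger_gap: 0.501
```

```bash
cat >>h.py <<'E'
def red(tag):
    P=np.load("P.npy")
    for c in("top","scene"):
        im=bot.read_camera(c);cv2.imwrite(f"pics/{c}_{tag}.png",im[:,:,::-1])
        i=im.astype(int);m=(i[...,0]>120)&(i[...,0]>2.2*i[...,1])&(i[...,0]>2.2*i[...,2])
        n,l,st,ce=cv2.connectedComponentsWithStats(m.astype(np.uint8))
        for j in range(1,n):
            w=onplane(c,ce[j],47.5)-[P[0],P[1],0];r=np.hypot(*w[:2])
            if r<100 and st[j,4]>8:print(c,st[j,4],"r",r.round(1),"dial",((np.arctan2(w[1],w[0])-P[2]-1.5*np.pi+np.pi)%(2*np.pi)-np.pi).round(3))
E
python3 -c "
from h import *
print(bot.get_state()['wrist_force']);red('a')"
```

```text
[ 0.34262821  0.14314915 -0.06671685]
top 37 r 75.1 dial -1.075
scene 22 r 74.8 dial -1.072
```

Request:
jog_arm([
  [[-0.4,-1.4,0],[0,0,0],0.5],
  [[-0.8,-2.8,0],[0,0,0],0.5],
  [[-1.0,-4.2,0],[0,0,0],0.5],
  [[-1.1,-5.6,0],[0,0,0],0.5],
  [[-1.1,-7.0,0],[0,0,0],0.5],
  [[-1.1,-8.4,0],[0,0,0],0.5],
  [[-0.9,-9.8,0],[0,0,0],0.5],
  [[-0.6,-11.2,0],[0,0,0],0.5],
  [[-0.4,-12.0,0],[0,0,0],0.5],
  [[-0.3,-12.6,0],[0,0,0],0.5],
  [[-0.2,-12.8,0],[0,0,0],0.5],
  [[-0.2,-12.8,0],[0,0,0],0.5],
])

```text
time_s: 8.52
ee_pos: [464.8, -124.6, 45.5]
eef_rot: [0.008, 1.574, 0.006]
wrist_force: [-5.0, 13.2, 5.2]
finger_gap: 0.5
```

Request:
jog_arm([
  [[-0.3,1.4,0],[0,0,0],0.5],
  [[-0.7,3.0,0],[0,0,0],0.5],
  [[-0.9,4.6,0],[0,0,0],0.5],
  [[-0.9,6.4,0],[0,0,0],0.5],
  [[-0.8,8.2,0],[0,0,0],0.5],
  [[-0.6,10,0],[0,0,0],0.5],
  [[-0.2,11.5,0],[0,0,0],0.5],
  [[0.2,12.8,0],[0,0,0],0.5],
  [[0.2,12.8,0],[0,0,0],0.5],
  [[0.2,12.8,0],[0,0,0],0.5],
  [[0.2,12.8,0],[0,0,0],0.5],
])

```text
time_s: 9.9
ee_pos: [469.3, -1.0, 46.2]
eef_rot: [0.003, 1.571, -0.003]
wrist_force: [-0.4, -0.2, 0.3]
finger_gap: 0.501
```

```bash
python3 -c "
from h import *
print(bot.get_state()['wrist_force']);red('b')"
```

```text
[-0.35922512 -0.15311513  0.29170668]
```

```bash
python3 - <<'E'
import cv2,numpy as np
o=[]
for t in "ab":
    a=cv2.imread(f"pics/top_{t}.png")[110:240,240:370];b=cv2.imread(f"pics/scene_{t}.png")[190:290,195:325]
    o.append(np.hstack([cv2.resize(a,(300,300),interpolation=2),cv2.resize(b,(390,300),interpolation=2)]))
cv2.imwrite("pics/ab.png",np.vstack(o))
E
```

```text
(no output)
```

View pics/ab.png

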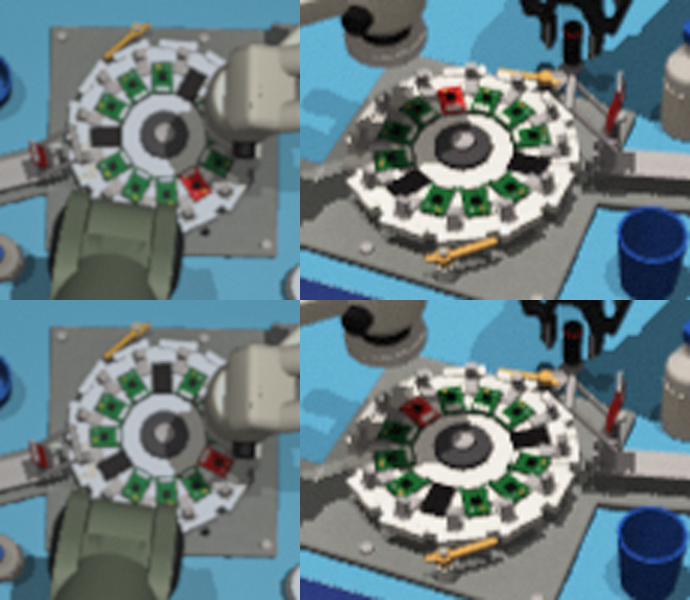

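Request:
jog_arm([
  [[-0.4,-1.4,0],[0,0,0],0.5],
  [[-0.8,-2.8,0],[0,0,0],0.5],
  [[-1.0,-4.2,0],[0,0,0],0.5],
  [[-1.1,-5.6,0],[0,0,0],0.5],
  [[-1.1,-7.0,0],[0,0,0],0.5],
  [[-1.1,-8.4,0],[0,0,0],0.5],
  [[-0.9,-9.8,0],[0,0,0],0.5],
  [[-0.6,-11.2,0],[0,0,0],0.5],
  [[-0.4,-12.0,0],[0,0,0],0.5],
  [[-0.3,-12.6,0],[0,0,0],0.5],
  [[-0.2,-12.8,0],[0,0,0],0.5],
  [[-0.2,-12.8,0],[0,0,0],0.5],
])

```text
time_s: 11.5
ee_pos: [464.7, -124.6, 45.5]
eef_rot: [0.008, 1.575, 0.006]
wrist_force: [-4.5, 13.3, 4.2]
finger_gap: 0.503
```

Request:
jog_arm([
  [[-0.3,1.4,0],[0,0,0],0.5],
  [[-0.7,3.0,0],[0,0,0],0.5],
  [[-0.9,4.6,0],[0,0,0],0.5],
  [[-0.9,6.4,0],[0,0,0],0.5],
  [[-0.8,8.2,0],[0,0,0],0.5],
  [[-0.6,10,0],[0,0,0],0.5],
  [[-0.2,11.5,0],[0,0,0],0.5],
  [[0.2,12.8,0],[0,0,0],0.5],
  [[0.2,12.8,0],[0,0,0],0.5],
  [[0.2,12.8,0],[0,0,0],0.5],
  [[0.2,12.8,0],[0,0,0],0.5],
])

```text
time_s: 12.88
ee_pos: [469.3, -1.0, 46.2]
eef_rot: [0.003, 1.571, -0.003]
wrist_force: [-0.1, -0.1, -0.2]
finger_gap: 0.503
```

```bash
python3 - <<'E'
from h import *
red('c')
P=np.load("P.npy")
a=cv2.imread("pics/top_c.png")[100:240,230:390];b=cv2.imread("pics/scene_c.png")[170:290,195:355]
A=cv2.resize(a,None,fx=5,fy=4.28,interpolation=2);B=cv2.resize(b,None,fx=5,fy=5,interpolation=2)
# predicted latch geometry in scene view, nothing drawn; crop only
cv2.imwrite("pics/c_s.png",B);cv2.imwrite("pics/c_t.png",A)
# latch overlay numbers: handle_end & bail bar positions from the red sleeve / networks
for c in("top","scene"):
    for n in("handle_end","bail_bar","keeper","red_board"):
        for r in bot.outline_of(c,n)[:2]:
            if r["pixels"].sum()<500:print(c,n,round(r["score"],2),np.round(r["point"],1),r["pixels"].sum())
def L(X,Z): return world(P,pol(146-X,105,56+Z))
for h in(1.2,1.275,1.35):print(h,[ (c,proj(c,L(-100*np.cos(h),100*np.sin(h))).round(1).tolist()) for c in("top","scene")])
for s in(.85,1,1.15):
    h=1.275;x=-26*np.cos(h)+74*np.cos(s);z=26*np.sin(h)+74*np.sin(s);print("bail",s,round(x),round(z),[ (c,proj(c,L(x,z)).round(1).tolist()) for c in("top","scene")])
print("pivot",[(c,proj(c,L(0,0)).round(1).tolist()) for c in("top","scene")],"keepertop",[(c,proj(c,world(P,pol(95,105,67))).round(1).tolist()) for c in("top","scene")])
E
```

```text
top handle_end 0.54 [261.7 178.6] 247
top bail_bar 0.66 [270.9 168.1] 110
scene handle_end 0.6 [295.4 229.5] 137
scene bail_bar 0.6 [289.2 225.7] 176
1.2 [('top', [[245.1, 178.1]]), ('scene', [[310.0, 219.4]])]
1.275 [('top', [[247.6, 177.3]]), ('scene', [[307.6, 218.6]])]
1.35 [('top', [[250.2, 176.5]]), ('scene', [[305.2, 218.0]])]
bail 0.85 41 80 [('top', [[273.9, 171.9]]), ('scene', [[283.3, 220.7]])]
bail 1 32 87 [('top', [[270.6, 172.2]]), ('scene', [[286.4, 219.3]])]
bail 1.15 23 92 [('top', [[266.9, 172.8]]), ('scene', [[289.8, 218.2]])]
pivot [('top', [[260.5, 180.3]]), ('scene', [[296.3, 240.1]])] keepertop [('top', [[278.0, 175.3]]), ('scene', [[279.7, 236.6]])]
```

View pics/c_s.png

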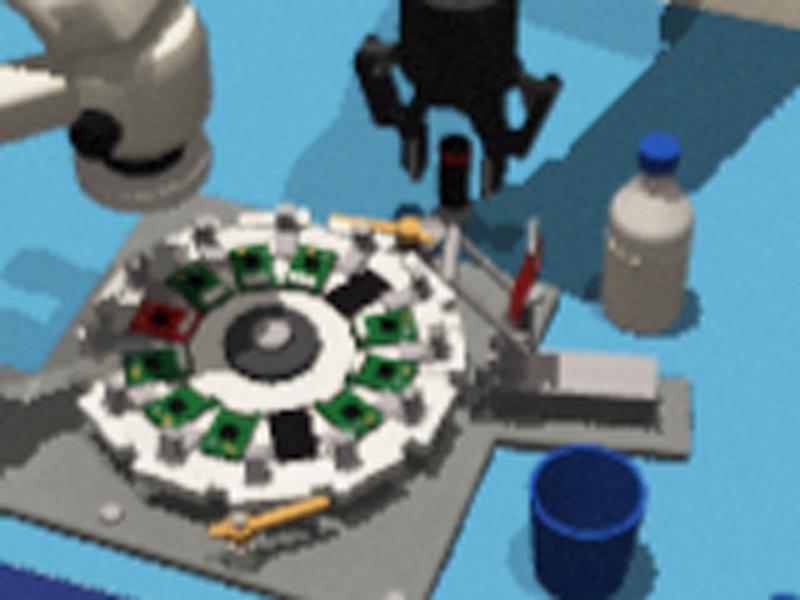

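```bash
python3 - <<'E'
from h import *
P=np.load("P.npy")
im=bot.read_camera("scene");i=im.astype(int)
m=(i[...,0]>70)&(i[...,0]>1.7*i[...,1])&(i[...,0]>1.7*i[...,2])
n,l,st,ce=cv2.connectedComponentsWithStats(m.astype(np.uint8))
for j in range(1,n):
    if st[j,4]>8:
        w=onplane("scene",ce[j],47.5)-[P[0],P[1],0];print(st[j],ce[j].round(1),np.hypot(*w[:2]).round(1),((np.arctan2(w[1],w[0])-P[2]-1.5*np.pi+np.pi)%(2*np.pi)-np.pi).round(3))
for d in(-.05,0,.05):print(d,proj("scene",world(P,pol(71,270+np.degrees(d),47.5))).round(1))
# handle / bail fit from scene px
def L(X,Z): return world(P,pol(146-X,105,56+Z))
print(proj("scene",L(36,84)),proj("scene",L(-22,97)),bot.get_state()["time_s"])
E
```

```text
[223  69   7   8  28] [226.5  71.9] 1154.1 -1.075
[227  79   5   7  13] [229.1  82.4] 1038.5 -1.08
[428 212  17  24 153] [435.3 224.3] 602.4 -2.682
[297 221   6  13  35] [299.  226.9] 165.1 -2.472
[222 230  12   8  45] [226.7 233.6] 73.5 0.058
-0.05 [[228.5 232.1]]
0 [[228.  232.9]]
0.05 [[227.5 233.7]]
[[285.14547863 219.96223353]] [[305.20845189 218.13405067]] 13.425
```

Request:
jog_arm([
  [[0,0,5],[0,0,0],0.5],
  [[0,0,10],[0,0,0],0.5],
  [[0,0,15.4],[0,0,6],0.2],
  [[4,1,15.4],[0,0,13],0],
  [[8,2,15.4],[0,0,13],0],
  [[8,2,15.4],[0,0,13],0],
  [[8,2,15.4],[0,0,13],0],
])

```text
time_s: 14.3
ee_pos: [548.4, 19.6, 199.7]
eef_rot: [-0.176, 1.566, 0.176]
wrist_force: [0.4, -0.5, 0.3]
finger_gap: -0.002
```

```bash
python3 - <<'E'
from h import *
P=np.load("P.npy")
k=bot.get_calibration("wrist");im=bot.read_camera("wrist")
def L(X,Z): return world(P,pol(146-X,105,56+Z))
im=im[:,:,::-1].copy()
def dot(X,Z,col):
    u=proj("w",L(X,Z),k)[0];print(X,Z,u.round());cv2.circle(im,tuple(int(round(a)) for a in u),3,col,-1)
dot(0,0,(255,0,255));dot(36,84,(0,255,255));dot(-22,97,(0,255,0));dot(51,11,(255,255,0))
s2=bot.get_state();print(s2["ee_pos"],s2["wrist_force"]);cv2.imwrite("pics/w3.png",im)
b=bot.read_camera("scene")[170:290,215:355];cv2.imwrite("pics/s3.png",cv2.resize(b[:,:,::-1],(700,600),interpolation=2))
E
```

```text
0 0 [314. 258.]
36 84 [281. 312.]
-22 97 [361. 322.]
51 11 [264. 264.]
[548.17759936  19.45328865 199.81067078] [0.11695811 0.62659398 0.67892673]
```

View pics/w3.png

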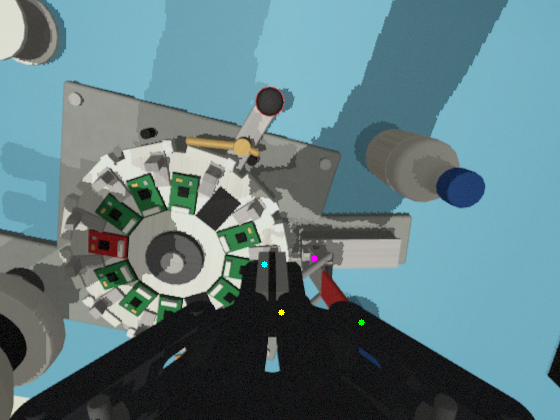

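Request:
jog_arm([
  [[4,1,0],[0,0,0],0],
  [[7.1,1.9,0],[0,0,0],0],
  [[7.1,1.9,0],[0,0,0],0],
  [[7.1,1.9,-3],[0,0,0],0],
  [[7.1,1.9,-4.5],[0,0,0],0],
  [[7.15,1.7,-5.2],[0,0,0],0],
  [[7.2,1.4,-5.9],[0,0,0],0],
  [[7.25,1.1,-6.6],[0,0,0],0],
  [[7.3,0.7,-7.3],[0,0,0],0],
  [[7.4,0.35,-8],[0,0,0],0],
  [[7.4,0.35,-8],[0,0,0],0],
])

```text
time_s: 15.78
ee_pos: [623.7, 22.5, 119.9]
eef_rot: [-0.175, 1.563, 0.175]
wrist_force: [1.4, -0.9, 1.4]
finger_gap: -0.001
```

```bash
python3 - <<'E'
from h import *
print(bot.get_state()["wrist_force"])
b=bot.read_camera("scene")[170:290,215:355];cv2.imwrite("pics/s4.png",cv2.resize(b[:,:,::-1],(700,600),interpolation=2))
E
```

```text
[ 1.44505739 -0.87385121  1.43679087]
```

View pics/s4.png

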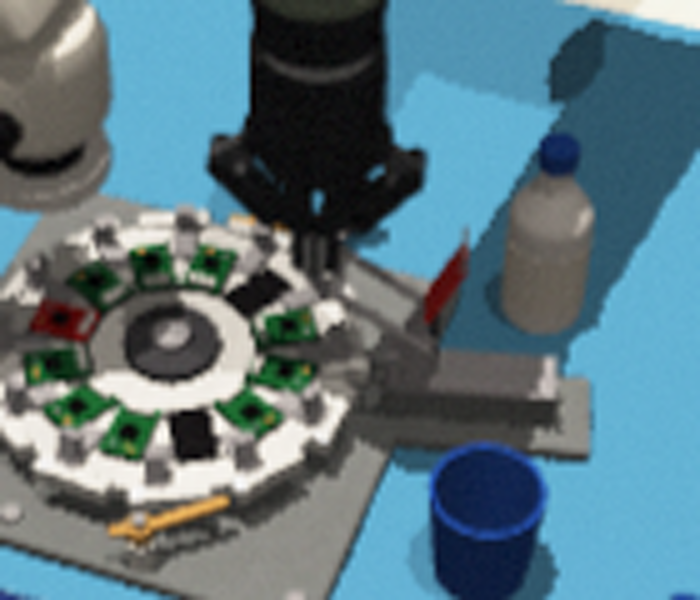

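```bash
python3 - <<'E'
from h import *
P=np.load("P.npy")
def L(X,Z,y=0):
    w=world(P,pol(146-X,105,56+Z));a=P[2]+np.radians(105);return w+[-np.sin(a)*y,np.cos(a)*y,0]
q=lambda *a:((proj("scene",L(*a))[0]-[215,170])*5).round().tolist()
for y in(-18.5,18.5):
  print(y,"bar",[q(*a,y) for a in((53,60),(39,77),(62,-4))])
for h in(.8,.9,1,1.1,1.2):print(h,"end",[q(-100*np.cos(h),100*np.sin(h),y) for y in(-13,13)],"r50",[q(-50*np.cos(h),50*np.sin(h),y) for y in(-13,13)],"hinge",[q(-26*np.cos(h),26*np.sin(h),y) for y in(-18,18)])
E
```

```text
-18.5 bar [[319.0, 299.0], [343.0, 280.0], [303.0, 371.0]]
18.5 bar [[324.0, 254.0], [348.0, 236.0], [308.0, 326.0]]
0.8 end [[530.0, 293.0], [530.0, 261.0]] r50 [[466.0, 330.0], [467.0, 299.0]] hinge [[436.0, 354.0], [439.0, 310.0]]
0.9 end [[518.0, 284.0], [518.0, 252.0]] r50 [[460.0, 326.0], [462.0, 295.0]] hinge [[433.0, 352.0], [436.0, 308.0]]
1 end [[504.0, 276.0], [505.0, 244.0]] r50 [[454.0, 322.0], [455.0, 291.0]] hinge [[430.0, 350.0], [432.0, 306.0]]
1.1 end [[490.0, 269.0], [491.0, 237.0]] r50 [[446.0, 319.0], [448.0, 287.0]] hinge [[426.0, 348.0], [429.0, 305.0]]
1.2 end [[475.0, 263.0], [476.0, 231.0]] r50 [[439.0, 316.0], [441.0, 285.0]] hinge [[422.0, 347.0], [425.0, 303.0]]
```

```bash
python3 - <<'E'
from h import *
im=bot.read_camera("scene");a=im[210:250,265:320,::-1]
t=bot.read_camera("top");b=t[145:200,235:300,::-1]
cv2.imwrite("pics/z5.png",np.hstack([cv2.resize(a,(440,320),interpolation=0),cv2.resize(b,(360,320),interpolation=0)]))
for c in("scene","top"):
    for r in bot.outline_of(c,"bail_bar")[:2]:print(c,r["score"],r["point"],r["pixels"].sum())
E
```

```text
(no output)
```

View pics/z5.png

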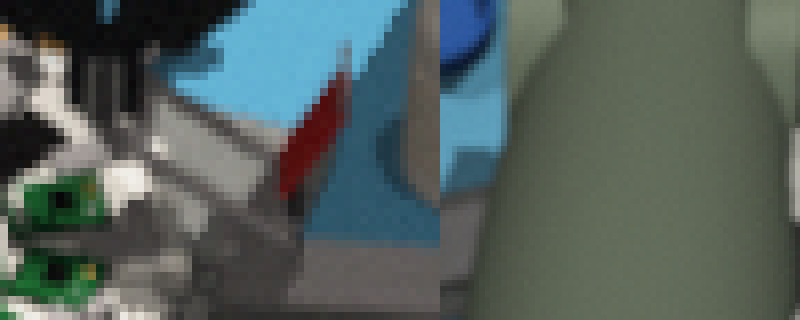

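Request:
jog_arm([
  [[0.35,-1.5,0],[0,0,0],0],
  [[0.7,-3,0],[0,0,0],0],
  [[0.7,-3,3],[0,0,0],0],
  [[0.7,-3,5],[0,0,0],0],
  [[0.7,-3,5],[0,0,0],0],
])

```text
time_s: 16.65
ee_pos: [631.8, -8.1, 171.8]
eef_rot: [-0.175, 1.56, 0.174]
wrist_force: [-0.5, -0.3, -0.3]
finger_gap: -0.0
```

```bash
python3 - <<'E'
from h import *
P=np.load("P.npy")
print(bot.get_state()["wrist_force"])
print("tcp120 at s4 coords",(proj("scene",[623.7,22.5,120])-[215,170])*5)
im=bot.read_camera("scene");a=im[205:265,260:330,::-1]
cv2.imwrite("pics/z6.png",cv2.resize(a,(700,600),interpolation=2))
E
```

```text
[-0.49486411 -0.34548337 -0.27702538]
tcp120 at s4 coords [[312.43004357 270.80929769]]
```

View pics/z6.png

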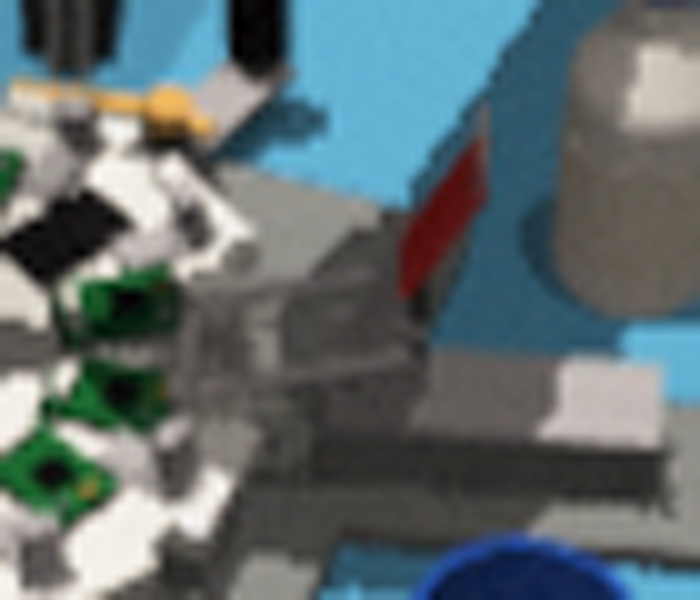

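Request:
jog_arm([
  [[-0.9,4,0],[0,0,0],0],
  [[-1.9,8.1,0],[0,0,0],0],
  [[-1.9,8.1,0],[0,0,0],0],
  [[-1.9,8.1,-2],[0,0,0],0],
  [[-1.9,8.1,-3.8],[0,0,0],0],
  [[-1.9,8.1,-3.8],[0,0,0],0],
])

```text
time_s: 17.45
ee_pos: [609.9, 73.0, 129.9]
eef_rot: [-0.175, 1.568, 0.175]
wrist_force: [-0.8, -0.8, -0.5]
finger_gap: 0.001
```

Request:
jog_arm([
  [[-0.2,0.9,0],[0,0,0],0],
  [[-0.4,1.6,-0.3],[0,0,0],0],
  [[-0.6,2.4,-0.6],[0,0,0],0],
  [[-0.8,3.0,-0.9],[0,0,0],0],
  [[-0.9,3.7,-1.3],[0,0,0],0],
  [[-1.0,4.2,-1.8],[0,0,0],0],
  [[-1.1,4.8,-2.4],[0,0,0],0],
  [[-1.1,4.8,-2.4],[0,0,0],0],
])

```text
time_s: 18.45
ee_pos: [599.9, 122.4, 107.5]
eef_rot: [-0.176, 1.565, 0.176]
wrist_force: [-0.5, -0.5, -0.3]
finger_gap: 0.003
```

```bash
python3 - <<'E'
from h import *
im=bot.read_camera("scene");a=im[195:265,255:345,::-1]
cv2.imwrite("pics/z7.png",cv2.resize(a,(770,600),interpolation=2))
E
```

```text
(no output)
```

View pics/z7.png

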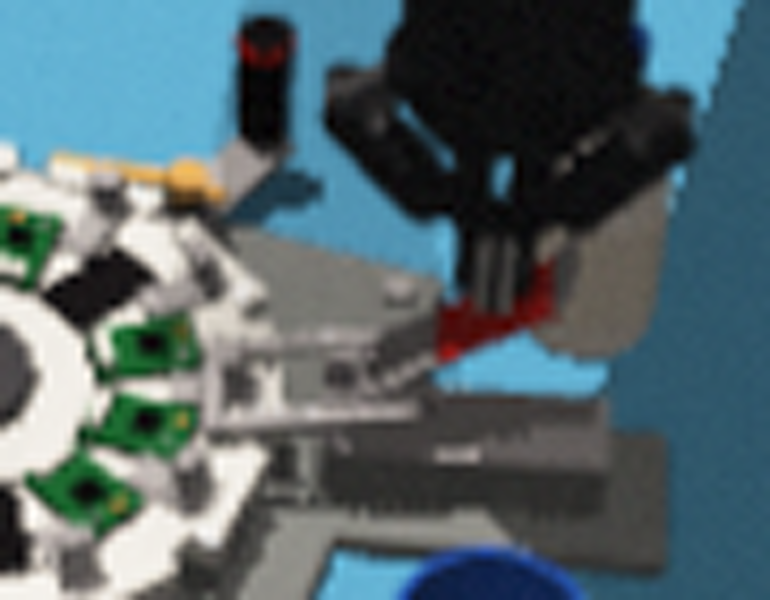

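Request:
jog_arm([
  [[-0.1,0.5,-0.6],[0,0,0],0],
  [[-0.25,0.9,-1.3],[0,0,0],0],
  [[-0.3,1.2,-2.0],[0,0,0],0],
  [[-0.4,1.55,-2.75],[0,0,0],0],
  [[-0.45,1.7,-3.4],[0,0,0],0],
  [[-0.5,1.9,-4.0],[0,0,0],0],
  [[-0.5,1.9,-4.3],[0,0,0],0],
  [[-0.5,1.9,-4.3],[0,0,0],0],
])

```text
time_s: 19.5
ee_pos: [595.3, 140.9, 65.2]
eef_rot: [-0.176, 1.564, 0.176]
wrist_force: [-0.8, 0.1, 0.3]
finger_gap: 0.004
```

Request:
jog_arm([
  [[0,0,-0.3],[0,0,0],0],
  [[0,0,-0.3],[0,0,0],0],
])

```text
time_s: 19.75
ee_pos: [595.7, 141.0, 64.8]
eef_rot: [-0.176, 1.562, 0.176]
wrist_force: [-5.4, -0.9, 17.0]
finger_gap: -0.002
```

Request:
jog_arm([
  [[0,0,2],[0,0,0],0],
  [[0,0,7],[0,0,0],0],
  [[0,0,12],[0,0,0],0],
  [[-4,0,17],[0,0,0],0],
  [[-10,0,20],[0,0,0],0],
  [[-15,2,20],[0,0,0],0],
  [[-20,4,20],[0,0,0],0],
  [[-20,8,20],[0,0,0],0],
  [[-20,8,20],[0,0,0],0],
])

```text
time_s: 20.88
ee_pos: [395.2, 222.6, 262.7]
eef_rot: [-0.178, 1.562, 0.179]
wrist_force: [0.5, 0.3, 0.2]
finger_gap: -0.0
```

```bash
python3 - <<'E'
from h import *
s=bot.get_state();print(s["time_s"],s["ee_pos"],s["wrist_force"])
im=bot.read_camera("scene");a=im[190:290,205:345,::-1]
t=bot.read_camera("top")[120:230,215:380,::-1]
cv2.imwrite("pics/z8.png",np.vstack([cv2.resize(a,(490,350),interpolation=2),cv2.resize(t,(490,250),interpolation=2)]))
E
```

```text
20.875 [395.16601214 222.58601319 262.68949708] [0.54919479 0.26690645 0.18828552]
```

View pics/z8.png

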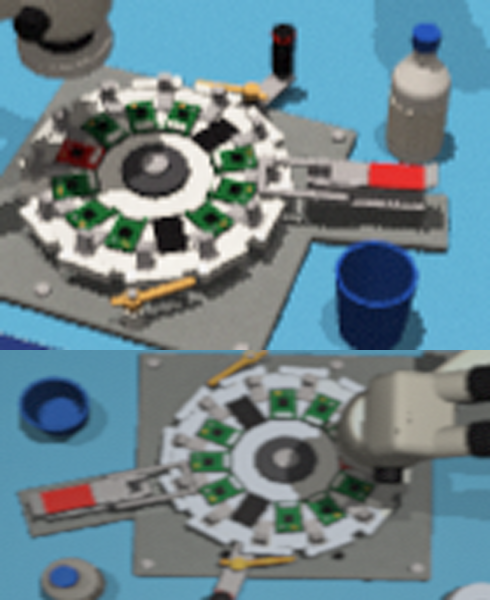

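The handle lies flat, with its red sleeve at (400,175) in the scene half. The bail is drawn over the keeper at (275,175), the red board is at its station at (77,152), the lever is at rest and the arm is clear.

```bash
python3 -c "
from station import bot
print(bot.sign_off())"
```

```text
the job is handed in; nothing more can be done
None
```

I brought the red board under the microscope, locked the dial with the latch, and handed the job in at about 21 s of the 72 s allowed. No verdict was reported.

- **Indexing:** It took three full lever strokes, each pressed to the stop at about 14 N. The first was a short advance because the dial started between clicks, at about -1.25 rad. I let the lever spring back after each stroke.
- **Latch:** I tipped the bail with shut fingers. It dropped over the keeper once I moved the fingers away. I then swept the handle down and pressed it flat, to about 17 N against its stop.

**Last checks:**
- **Dial:** The only number for the dial at home is 0.06 rad, taken from the scene camera before latching. It is inside the -0.03 to 0.085 band, but it came from a small, partly shaded red patch, so it is good to only a few hundredths of a radian. I did not re-measure it after latching, though the red board still sits at its station in the last pictures.
- **Latch, lever and arm:** The last pictures show the handle flat, the bail drawn against the keeper, the lever at rest and the arm clear. I checked these by eye only and did not measure the distance from the bar to the keeper.
- **Bystanders:** The bottle and cup look unmoved in the last pictures. I did not measure them or check the others.

**Disagreement:** The scene camera put the handle at about 1.45 to 1.5 rad at the start, against the stated 1.2 to 1.35. Tipping the bail also pushed the handle back somewhat. Neither stopped the latch from closing.

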